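# Tighten the hold-down nut in the corner of the port bracket

## Task

The big hold-down nut in the corner of the port bracket is only finger-tight: take the ring spanner from the foam mat and tighten the nut clockwise in short strokes between the bracket's two webs, lifting the spanner off and reseating it a flat further back each time. Stop when the nut pulls up firmly on its spring washer, at about 1.2 N m; past 2 N m the washer is crushed. Then lay the spanner back flat on the mat, leaving the other things where they lie and keeping the gripper off the nut itself.

Things in the scene. Friction and masses are not known exactly. Their poses are not given: they have to be found in the camera images.
- spanner_grip (a point): Grip point of the loose plain steel ring spanner (194 mm long, 0.13 to 0.2 kg, one ring), half-way up its handle, 15 mm behind its middle; x axis along the handle towards the ring, z up. Handle 15 mm wide, 12 mm thick, from 80 mm behind to 65 mm ahead of here; underside 6 mm below this point, which lies 14 mm above the bench at first. Balance point about 17 mm ahead, towards the ring.
- spanner_ring (a point): Centre of the spanner's ring, half-way up, 90 mm ahead of spanner_grip along the same x axis. Ring 47 mm outside, 14 mm thick, underside level with the handle's (7 mm below this point). Six-sided through hole, 31.8 mm across flats, two of its corners on the handle's line; it slips on at up to 6 degrees off, fits at every 60 degrees, and winds up against the nut by 9 degrees when turning it, up to 15 at full load.
- nut: Plain steel hexagon nut, 30 mm across flats, 16 mm high, top chamfered; origin at the centre of its underside, z up, x axis through one of its corners, turning with it. The ring goes on when the handle's line lies a multiple of 60 degrees from this x axis, down until its underside is level with the nut's; the stud's end (20 mm thick, some 6 mm above the nut) passes up through it.
- nut_top (a point): Centre of the nut's top, 16 mm above its origin. The nut tightens clockwise seen from above; its height hardly changes. It is 65 to 122 degrees short of coming tight at the start (not known which). Up to there it turns at a steady 0.45 N m; then the moment rises by 4 N m for each radian more. Read at a standstill it may be up to 0.4 N m less. Let go, it stays tight, easing back by 0.3 rad at most.
- washer (a joint): Squeeze of the conical spring washer under the nut, m: 0 while the nut is loose, about 0.000075 at 1.2 N m on the spanner, 0.00015 at 2 N m. All of this is far finer than the reading's noise: go by feel.
- bracket: Fixed grey angle bracket on an aluminium base plate (135 x 154 mm), with a blanked pipe port on its upright wall. Origin at bench height under the nut's axis; its -x side is open and roughly faces the robot. Heights above the origin: foot 23 mm, nut's underside 29 mm, nut's top 45 mm, stud's end 51 mm. Upright wall from x = +38 mm, 120 mm high.
- bay (a point): Middle of the opening between the bracket's two upright webs, 44 mm in front of the nut's axis, 23 mm high; axes as the bracket's. The webs' inner faces are at y = +47 and -47 mm, 12 mm thick, from here back to the wall; 62 mm high here, 115 mm at the wall. A handle seated on the nut points out through here and strikes a web at 40 degrees to either side of the bracket's -x axis.
- mat: Black foam pad, 270 x 118 mm, 8 mm thick, fixed; origin at the centre of its underside, x axis along its length.
- flat_tin: Bystander: flat tin with green lid, 61 x 86 x 22 mm; origin under its middle.
- clamp: Bystander: small cast pipe clamp with wing nut, 51 x 33 x 10 mm; origin under its middle.
- ring: Bystander: flat metal centring ring with black seal, 29 mm across, 8 mm high; origin under its middle.

How it is judged:
By the outcome, as a careful person would: the job done as asked, in the order asked, and still so for the second after the job is handed in, with the robot touching nothing.
It also fails if it takes over 72 s, if anything falls off the work surface, if the arm or the gripper's body presses on something with over 40 N, if the wrist force passes 120 N, or if a joint passes its speed limit or range.

## Robot

A 6-joint arm with a two-finger parallel gripper is mounted at the origin on a cart in front of the work surface, level with it; the furniture and walls round the work are solid. World frame = base frame: x ahead of the robot, y to its left, z up, the work surface at z = 0. Lengths are in m, angles in rad, forces in N, time in s.
With the tool pointing down it reaches from about 0.3 to 0.85 m from the base axis. Payload 5.4 kg.
Tool frame: the origin (TCP) lies midway between the tips of the shut fingers; the grasp point (between the pads) lies 19 mm behind it; z points along the fingers, y is the line along which they close (so a half turn about z gives the same grasp; the last joint's range is limited). The gripper opens to 85 mm and grips with 20 to 120 N. Pads are 22 mm wide; open, the fingers measure 114 mm over their backs; the gripper's body (76 mm by 85 mm) begins 54 mm behind the grasp point. The pads swing forward as they close: fully open they stand 13 mm farther back than shut.
Start: joints at [-1.334, 0.158, 1.597, -0, 1.386, -0.21], TCP at [0.248, -0.519, 0.231] pointing down, gripper open.
Joint ranges: [-2.91, 2.91], [-0.94, 2.29], [0.18, 2.7], [-1.29, 4.43], [0.17, 2.64], [-3, 3]. Speed limits (rad/s): [2.57, 2.57, 3.14, 3.14, 3.14, 3.14].

## Interface

Orientations are given as a 3x3 rotation matrix whose columns are the frame's x, y, z axes.
In Python, from bench import ctrl gives the robot as it stands.
- The arm moves only by the tool send_rows, never from a script. Its argument "deltas" is a list of rows, each an object with "travel": the shift along the tool's x, y, z in units of 20 cm (1.0 is 20 cm), a list of three; "spin": the turn about the tool's z in units of 45 degrees (1.0 is 45 degrees); "fingers": the gripper command: -1 is shut, 1 is fully open, values between are in proportion. In form: [{"travel": [x, y, z], "spin": spin, "fingers": fingers}, ...]. A call has 1 to 20 rows; each row shifts and turns the commanded pose from where the row before left it, along the tool's axes as they then stand; what a row does not reach is not made up. A row lasts 1/8 s, in which the tool goes at most 62.5 mm and 10.7 degrees, less where a joint would pass 70% of its speed; a pose out of reach is approached as far as the arm can. A call with a number of a shift or a turn outside -1 to 1 is refused whole. A call with a gripper value outside its range is refused whole. The fingers move at their own pace and stop on an object; "force" is the grip in N (left out, the last holds). Time passes only in rows, so rows that do not move let the fingers close. It gives the time, the measured TCP pose, the force, the opening and the grip force at its end, in the units of the state.
- ctrl.observe(): the state, without advancing time (a new reading comes with each control period).
- ctrl.grab_frame(name): name is "scene" or "top"; returns the picture (400x640x3 uint8, red, green, blue); there is no depth.
- ctrl.calibration(name): a dict with "fx", "fy", "cx", "cy" (pixels), "camera_from_world" (4x4, takes a point from world to camera coordinates). Camera axes: x right, y down, z forward; pixel columns grow to the right and rows downward; lengths in m; the calibration is good to about 2 mm. A picture is of the moment at which its call begins. calibration takes no time and is no camera call.
- ctrl.job_done(): hands the job in; it is judged then, once.
The state is a dict: "time": time; "joint_positions": joint angles; "qd": joint speeds; "tau": joint torques, N m; "tcp_pos": TCP position; "tcp_rot": TCP orientation; "ft_force": force on the tool from outside, world axes, zero at the start; "torque": the same for the moment, N m; "gripper_width": opening from 0.0 (shut) to 1.0 (fully open); "gripper_force": force on a finger pad.
Only numpy, scipy, OpenCV 4.12 (cv2) and the standard library are available. Lean on these libraries where they do the work, as an engineer would, in place of code of your own. Each camera call takes 0.05 s, during which the arm holds its last target. There are 200 camera calls.

## Working session

There is one attempt and no reset: what is moved stays moved. The work goes in short steps, Python scripts to look and compute and a tool call to move; the robot and the scene stay as the last step left them, time stands still between calls to the robot, and variables do not carry over. Pictures are saved under pics/ and viewed, at most 10 in all, crops included, and the job is handed in when it is done.

Besides the shell and the picture viewer there is one more tool, called after "Call:" in YAML: its name, and indented under it one key for each argument. send_rows: Moves the arm, as the interface text tells. Shifts and turns lie within -1 to 1; 1 stands for 20 cm of shift or 45 degrees of turn. Its arguments: {"type":"object","properties":{"deltas":{"type":"array"},"force":{"type":"number"}},"required":["deltas"]}

```bash
mkdir -p pics
cat > h.py <<'E'
from bench import ctrl
import numpy as np, cv2
def px2w(name,u,v,z):
    c=ctrl.calibration(name);T=np.array(c["camera_from_world"]);R=T[:3,:3];t=T[:3,3]
    d=R.T@np.array([(u-c["cx"])/c["fx"],(v-c["cy"])/c["fy"],1]);o=-R.T@t
    return o+d*(z-o[2])/d[2]
def w2px(name,p):
    c=ctrl.calibration(name);T=np.array(c["camera_from_world"]);q=T[:3,:3]@np.array(p)+T[:3,3]
    return c["fx"]*q[0]/q[2]+c["cx"],c["fy"]*q[1]/q[2]+c["cy"]
def save(name,fn,crop=None,s=1):
    im=np.array(ctrl.grab_frame(name))[:,:,::-1]
    if crop: x0,y0,x1,y1=crop; im=im[y0:y1,x0:x1]
    im=cv2.resize(im,None,fx=s,fy=s,interpolation=cv2.INTER_CUBIC); cv2.imwrite("pics/"+fn,im)
E
python3 - <<'E'
from h import *
a=np.array(ctrl.grab_frame("scene"));b=np.array(ctrl.grab_frame("top"))
cv2.imwrite("pics/s0.png",a[:,:,::-1]);cv2.imwrite("pics/t0.png",b[:,:,::-1])
s=ctrl.observe();print(s)
for n in("scene","top"):
  T=np.array(ctrl.calibration(n)["camera_from_world"]);print(n,-T[:3,:3].T@T[:3,3],ctrl.calibration(n)["fx"],T[2,:3])
E
```

```text
{'time': 0.1, 'joint_positions': array([-1.33411387e+00,  1.58988303e-01,  1.59809866e+00, -9.15771814e-06,
        1.38621095e+00, -2.10117377e-01]), 'qd': array([-0.00113212, -0.00180565, -0.00388865, -0.00020975,  0.001071  ,
        0.001898  ]), 'tau': array([ 1.94019503e-04, -3.96990430e+01, -3.32338321e+01, -2.64951796e-04,
        4.15229268e-03, -1.59221798e-05]), 'tcp_pos': array([ 0.24828682, -0.51803235,  0.23041791]), 'tcp_rot': array([[ 9.01833793e-01,  4.32082912e-01, -4.08599813e-04],
       [ 4.32082966e-01, -9.01832340e-01,  1.65561358e-03],
       [ 3.46873811e-04, -1.66963729e-03, -9.99998546e-01]]), 'ft_force': array([ 0.67808587,  0.19105583, -0.35915182]), 'torque': array([ 0.00850539, -0.03095824, -0.06322744]), 'gripper_force': 0.0, 'gripper_width': 1.000592414036161}
scene [0.02301718 0.75291502 0.5695149 ] 451.2448683695422 [ 0.55906666 -0.59790002 -0.57442148]
top [0.32890879 0.23114543 0.91164276] 368.0841985950781 [ 0.17624231  0.02179613 -0.98410547]
```

View pics/t0.png

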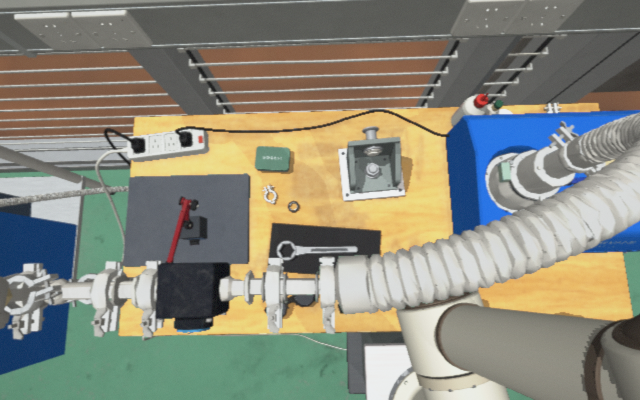

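View pics/s0.png

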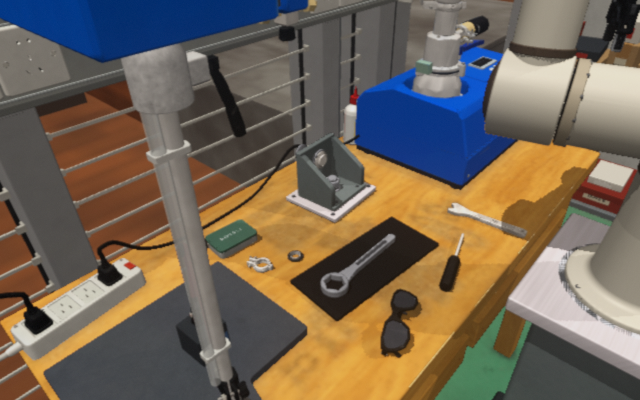

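Run:
```python
import cv2,numpy as np
a=cv2.imread("pics/t0.png");b=cv2.imread("pics/s0.png")
A=cv2.resize(a[120:270,255:415],None,fx=5,fy=5,interpolation=cv2.INTER_CUBIC)[:600]
A=cv2.resize(a[120:270,255:415],(640,600),interpolation=cv2.INTER_CUBIC)
cv2.imwrite("pics/t1.png",A)
cv2.imwrite("pics/s1.png",cv2.resize(b[130:320,250:450],None,fx=3,fy=3,interpolation=cv2.INTER_CUBIC))
```

```text
(no output)
```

View pics/t1.png

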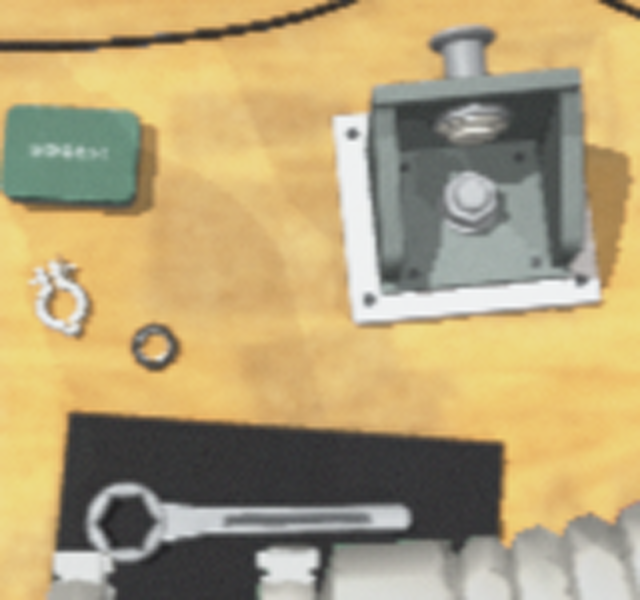

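View pics/s1.png

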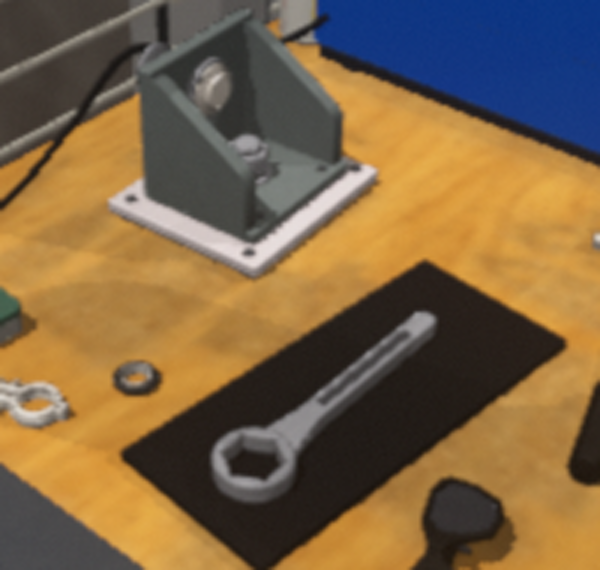

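Run:
```python
from h import *
np.set_printoptions(precision=4,suppress=True)
print("nadir/base px",w2px("top",(.33,.231,0)),w2px("top",(0,0,0)))
for uv in((100,290),(300,290),(400,270)):
  for z in(.1,.2,.3,.4,.5,.6,.7,.8):
    p=px2w("top",*uv,z); print(uv,z,p[:2],np.round(w2px("scene",p)))
g=px2w
def tri(a,b):
  A=[];B=[]
  for n,uv in(("top",a),("scene",b)):
    p=g(n,*uv,0);q=g(n,*uv,.1);d=(q-p)/np.linalg.norm(q-p);M=np.eye(3)-np.outer(d,d);A.append(M);B.append(M@p)
  return np.linalg.solve(sum(A),sum(B))
for nm,a,b,z in(("ring",(286.5,250.5),(334.7,284.3),.022),("hend",(357.5,249.3),(392.3,236),.02),("stud",(373,168),(333.3,177.7),.051)):
  print(nm,g("top",*a,z),g("scene",*b,z),tri(a,b))
# plate corners: front-left, front-right, back-left
for a in((355,325),(602,303),(335,117)): print("plate",g("top",a[0]/4+255,a[1]/4+120,.008))
for a in((401,272),(563,262),(384,98),(578,76)): print("foot/wall",a,g("top",a[0]/4+255,a[1]/4+120,.023),g("top",a[0]/4+255,a[1]/4+120,.12))
for a in((255,272),(377,175)): print("plate s",g("scene",a[0]/3+250,a[1]/3+130,.008))
for a in((70,412),(502,443)): print("mat",g("top",a[0]/4+255,a[1]/4+120,.008))
for a in((425,262),(566,343),(265,568),(123,455)): print("mat s",g("scene",a[0]/3+250,a[1]/3+130,.008))
```

```text
nadir/base px (np.float64(331.8163816421102), np.float64(267.84582678727213)) (np.float64(437.5501098453244), np.float64(413.48032258287265))
(100, 290) 0.1 [0.2931 0.738 ] [127. 491.]
(100, 290) 0.2 [0.2975 0.6755] [160. 382.]
(100, 290) 0.3 [0.3019 0.6131] [195. 263.]
(100, 290) 0.4 [0.3064 0.5507] [234. 134.]
(100, 290) 0.5 [0.3108 0.4882] [277.  -8.]
(100, 290) 0.6 [0.3152 0.4258] [ 324. -165.]
(100, 290) 0.7 [0.3196 0.3633] [ 376. -339.]
(100, 290) 0.8 [0.324  0.3009] [ 434. -533.]
(300, 290) 0.1 [0.2844 0.3007] [397. 260.]
(300, 290) 0.2 [0.2899 0.2921] [403. 202.]
(300, 290) 0.3 [0.2954 0.2836] [410. 135.]
(300, 290) 0.4 [0.3009 0.275 ] [418.  56.]
(300, 290) 0.5 [0.3063 0.2664] [429. -40.]
(300, 290) 0.6 [0.3118 0.2579] [ 441. -157.]
(300, 290) 0.7 [0.3173 0.2493] [ 456. -303.]
(300, 290) 0.8 [0.3228 0.2407] [ 476. -491.]
(400, 270) 0.1 [0.3221 0.0841] [446. 191.]
(400, 270) 0.2 [0.323  0.1022] [449. 146.]
(400, 270) 0.3 [0.3238 0.1203] [452.  93.]
(400, 270) 0.4 [0.3246 0.1384] [456.  29.]
(400, 270) 0.5 [0.3255 0.1566] [461. -51.]
(400, 270) 0.6 [0.3263 0.1747] [ 468. -153.
[... 198 characters left out ...]
727 0.1742 0.02  ] [0.3741 0.1687 0.0156]
stud [0.5644 0.1257 0.051 ] [0.5611 0.1274 0.051 ] [0.5643 0.125  0.0487]
plate [0.4927 0.197  0.008 ]
plate [0.5026 0.0432 0.008 ]
plate [0.6282 0.2055 0.008 ]
foot/wall (401, 272) [0.5225 0.1682 0.023 ] [0.5013 0.1751 0.12  ]
foot/wall (563, 262) [0.526  0.0686 0.023 ] [0.5045 0.0863 0.12  ]
foot/wall (384, 98) [0.6348 0.1747 0.023 ] [0.6014 0.1809 0.12  ]
foot/wall (578, 76) [0.6455 0.0524 0.023 ] [0.611  0.0719 0.12  ]
plate s [0.4958 0.1976 0.008 ]
plate s [0.5044 0.0473 0.008 ]
mat [0.4426 0.3751 0.008 ]
mat [0.4169 0.1094 0.008 ]
mat s [0.4156 0.1128 0.008 ]
mat s [0.3005 0.1244 0.008 ]
mat s [0.3262 0.3873 0.008 ]
mat s [0.4407 0.3786 0.008 ]
```

```bash
cat >> h.py <<'E'
def yaw(R): return np.degrees(np.arctan2(R[1,0],R[0,0]))
def plan(pos,a,n,f,p0=None,a0=None,dec=3):
    s=ctrl.observe(); p0=s["tcp_pos"] if p0 is None else np.array(p0); a0=yaw(s["tcp_rot"]) if a0 is None else a0
    d=(np.array(pos)-p0)/n; da=(a-a0)/n; out=[]
    for i in range(n):
        t=np.radians(a0+da*i); x=d[0]*np.cos(t)+d[1]*np.sin(t); y=d[0]*np.sin(t)-d[1]*np.cos(t)
        out.append('{"travel":[%g,%g,%g],"spin":%g,"fingers":%g}'%(round(x/.2,dec),round(y/.2,dec),round(-d[2]/.2,dec),round(-da/45,dec),f))
    print("[\n"+",\n".join(out)+"]")
E
python3 - <<'E'
from h import *
a=cv2.imread("pics/t0.png");b=cv2.imread("pics/s0.png")
A=cv2.resize(a[148:188,350:396],None,fx=9,fy=9,interpolation=cv2.INTER_CUBIC)[:380]
B=cv2.resize(b[165:205,310:356],None,fx=8,fy=8,interpolation=cv2.INTER_CUBIC)
A=cv2.resize(a[148:188,350:396],None,fx=8,fy=8,interpolation=cv2.INTER_CUBIC)
cv2.imwrite("pics/nut.png",np.hstack([A,B]))
plan((.373,.251,.15),90,16,1)
E
```

```text
[
{"travel":[0.139,-0.2,0.025],"spin":-0.089,"fingers":1},
{"travel":[0.153,-0.19,0.025],"spin":-0.089,"fingers":1},
{"travel":[0.166,-0.178,0.025],"spin":-0.089,"fingers":1},
{"travel":[0.178,-0.166,0.025],"spin":-0.089,"fingers":1},
{"travel":[0.189,-0.154,0.025],"spin":-0.089,"fingers":1},
{"travel":[0.199,-0.14,0.025],"spin":-0.089,"fingers":1},
{"travel":[0.209,-0.126,0.025],"spin":-0.089,"fingers":1},
{"travel":[0.217,-0.111,0.025],"spin":-0.089,"fingers":1},
{"travel":[0.224,-0.095,0.025],"spin":-0.089,"fingers":1},
{"travel":[0.23,-0.079,0.025],"spin":-0.089,"fingers":1},
{"travel":[0.235,-0.063,0.025],"spin":-0.089,"fingers":1},
{"travel":[0.239,-0.046,0.025],"spin":-0.089,"fingers":1},
{"travel":[0.242,-0.029,0.025],"spin":-0.089,"fingers":1},
{"travel":[0.243,-0.012,0.025],"spin":-0.089,"fingers":1},
{"travel":[0.243,0.005,0.025],"spin":-0.089,"fingers":1},
{"travel":[0.242,0.022,0.025],"spin":-0.089,"fingers":1}]
```

View pics/nut.png

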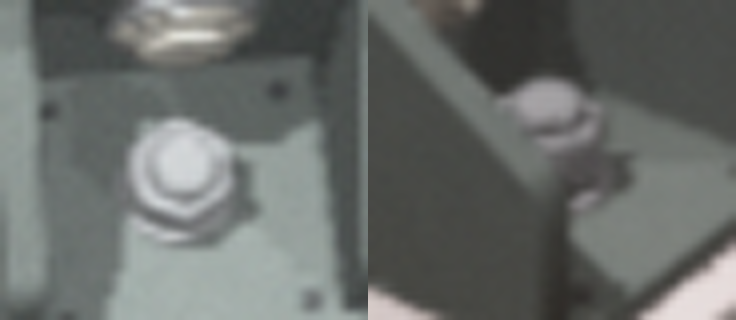

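Call:
send_rows:
  deltas:
    - {"travel":[0.139,-0.2,0.025],"spin":-0.089,"fingers":1}
    - {"travel":[0.153,-0.19,0.025],"spin":-0.089,"fingers":1}
    - {"travel":[0.166,-0.178,0.025],"spin":-0.089,"fingers":1}
    - {"travel":[0.178,-0.166,0.025],"spin":-0.089,"fingers":1}
    - {"travel":[0.189,-0.154,0.025],"spin":-0.089,"fingers":1}
    - {"travel":[0.199,-0.14,0.025],"spin":-0.089,"fingers":1}
    - {"travel":[0.209,-0.126,0.025],"spin":-0.089,"fingers":1}
    - {"travel":[0.217,-0.111,0.025],"spin":-0.089,"fingers":1}
    - {"travel":[0.224,-0.095,0.025],"spin":-0.089,"fingers":1}
    - {"travel":[0.23,-0.079,0.025],"spin":-0.089,"fingers":1}
    - {"travel":[0.235,-0.063,0.025],"spin":-0.089,"fingers":1}
    - {"travel":[0.239,-0.046,0.025],"spin":-0.089,"fingers":1}
    - {"travel":[0.242,-0.029,0.025],"spin":-0.089,"fingers":1}
    - {"travel":[0.243,-0.012,0.025],"spin":-0.089,"fingers":1}
    - {"travel":[0.243,0.005,0.025],"spin":-0.089,"fingers":1}
    - {"travel":[0.242,0.022,0.025],"spin":-0.089,"fingers":1}
  force: 100

```text
time: 2.1
tcp_pos: [0.375, 0.2519, 0.1509]
tcp_rot: [[0.003, 1.0, -0.0], [1.0, -0.003, -0.0], [-0.0, -0.0, -1.0]]
ft_force: [1.7, -0.2, 0.1]
gripper_width: 1.002
gripper_force: 0.0
```

Run:
```python
from h import *
np.set_printoptions(precision=4,suppress=True)
s=ctrl.observe();print(s["time"],s["tcp_pos"],yaw(s["tcp_rot"]),s["ft_force"],s["joint_positions"])
a=cv2.imread("pics/t0.png")
k=10;tiles=[]
A0=cv2.resize(a[150:182,358:390],None,fx=k,fy=k,interpolation=cv2.INTER_CUBIC)
A0=cv2.convertScaleAbs(A0,alpha=1.3)
c=np.array(px2w("top",373,168,.051))
print("axis",c)
A0=cv2.resize(A0,(256,256))
tiles=[A0]
for th in(0,10,20,30,40):
  A=A0.copy()
  for z in(.045,.029):
    P=[w2px("top",(c[0]+.01732*np.cos(np.radians(th+60*i+3.5)),c[1]+.01732*np.sin(np.radians(th+60*i+3.5)),z)) for i in range(6)]
    P=((np.array(P)+.5-[358,150])*8).astype(np.int32)
    cv2.polylines(A,[P],True,(0,0,255) if z>.04 else (255,160,0),1)
  cv2.putText(A,str(th),(5,20),0,.6,(0,255,255));tiles.append(A)
cv2.imwrite("pics/ov.png",np.vstack([np.hstack(tiles[:3]),np.hstack(tiles[3:])]))
```

```text
2.1 [0.375  0.2519 0.1509] 89.84786332412142 [ 1.6866 -0.1723  0.0899] [ 0.323  -0.0887  2.0161 -0.0002  1.2144  0.3258]
axis [0.5644 0.1257 0.051 ]
```

View pics/ov.png

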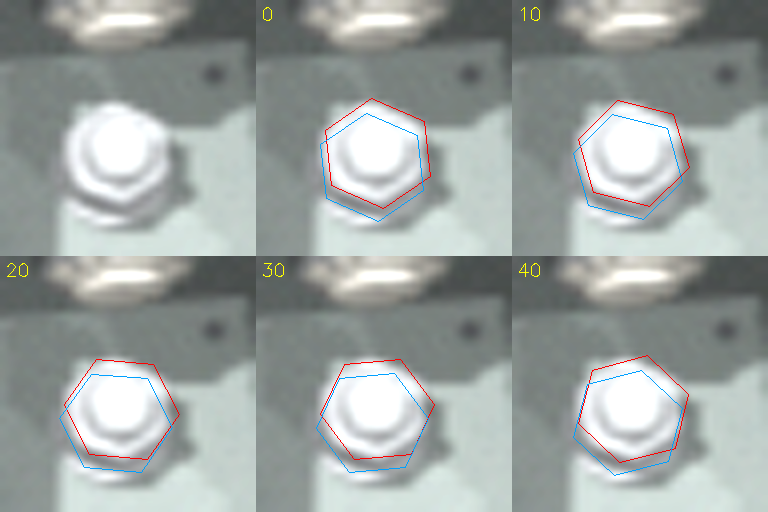

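Call:
send_rows:
  deltas:
    - {"travel":[-0.005,-0.01,0.1],"spin":0,"fingers":1}
    - {"travel":[0,0,0.2],"spin":0,"fingers":1}
    - {"travel":[0,0,0.2],"spin":0,"fingers":1}
    - {"travel":[0,0,0.13],"spin":0,"fingers":1}
    - {"travel":[0,0,0.05],"spin":0,"fingers":1}
    - {"travel":[0,0,0.027],"spin":0,"fingers":1}
    - {"travel":[0,0,0],"spin":0,"fingers":0}
    - {"travel":[0,0,0],"spin":0,"fingers":-1}
    - {"travel":[0,0,0],"spin":0,"fingers":-1}
    - {"travel":[0,0,0],"spin":0,"fingers":-1}
    - {"travel":[0,0,0],"spin":0,"fingers":-1}
    - {"travel":[0,0,0],"spin":0,"fingers":-1}
    - {"travel":[0,0,0],"spin":0,"fingers":-1}
  force: 100

```text
time: 3.72
tcp_pos: [0.3737, 0.2493, 0.0108]
tcp_rot: [[0.006, 1.0, 0.001], [1.0, -0.006, 0.0], [0.0, 0.001, -1.0]]
ft_force: [-2.2, -0.5, 6.3]
gripper_width: 0.134
gripper_force: 98.5
```

Run:
```python
from h import *
a=cv2.imread("pics/t0.png",0).astype(np.float32);a=cv2.GaussianBlur(a,(0,0),.6)
gx=cv2.Sobel(a,cv2.CV_32F,1,0);gy=cv2.Sobel(a,cv2.CV_32F,0,1)
c=px2w("top",373,168,.051);res=[]
for th in range(-30,30,2):
  best=(0,)
  for dx in np.arange(-.003,.0031,.001):
    for dy in np.arange(-.003,.0031,.001):
      o=np.array([c[0]+dx,c[1]+dy]);sc=0
      V=[np.append(o+.01732*np.array([np.cos(np.radians(th+60*i+3.5)),np.sin(np.radians(th+60*i+3.5))]),.045) for i in range(7)]
      V=np.array([w2px("top",v) for v in V])
      for i in range(6):
        t=np.linspace(.1,.9,9)[:,None];P=(V[i]*(1-t)+V[i+1]*t).astype(np.float32)
        e=V[i+1]-V[i];n=np.array([-e[1],e[0]])/np.linalg.norm(e);m=V[:6].mean(0)
        if n@(P.mean(0)-m)<0:n=-n
        g=[cv2.remap(q,P[:,:1].copy(),P[:,1:].copy(),1).mean() for q in(gx,gy)]
        sc-=min(0,n@np.array(g)) 
      if sc>best[0]:best=(sc,dx,dy)
  res.append((th,)+tuple(round(float(v),4) for v in best))
for r in res:print(r)
```

```text
Traceback (most recent call last):
  File "h.py", line 8, in w2px
    c=ctrl.calibration(name);T=np.array(c["camera_from_world"]);q=T[:3,:3]@np.array(p)+T[:3,3]
ValueError: time passes only in moves, steps and waits
```

```bash
sed -i 's/^import numpy.*/&\nimport functools\ncal=functools.lru_cache(None)(lambda n: ctrl.calibration(n))/; s/c=ctrl.calibration(name)/c=cal(name)/' h.py
python3 - <<'E'
from h import *
a=cv2.imread("pics/t0.png",0).astype(np.float32);a=cv2.GaussianBlur(a,(0,0),.6)
gx=cv2.Sobel(a,cv2.CV_32F,1,0);gy=cv2.Sobel(a,cv2.CV_32F,0,1)
c=px2w("top",373,168,.051);res=[]
for th in range(-30,30,3):
  best=(0,)
  for dx in np.arange(-.003,.0031,.001):
    for dy in np.arange(-.003,.0031,.001):
      o=np.array([c[0]+dx,c[1]+dy]);sc=0
      V=[np.append(o+.01732*np.array([np.cos(np.radians(th+60*i+3.5)),np.sin(np.radians(th+60*i+3.5))]),.045) for i in range(7)]
      V=np.array([w2px("top",v) for v in V])
      for i in range(6):
        t=np.linspace(.1,.9,9)[:,None];P=(V[i]*(1-t)+V[i+1]*t).astype(np.float32)
        e=V[i+1]-V[i];n=np.array([-e[1],e[0]])/np.linalg.norm(e);m=V[:6].mean(0)
        if n@(P.mean(0)-m)<0:n=-n
        g=[cv2.remap(q,P[:,:1].copy(),P[:,1:].copy(),1).mean() for q in(gx,gy)]
        sc-=min(0,n@np.array(g)) 
      if sc>best[0]:best=(sc,dx,dy)
  res.append((th,)+tuple(round(float(v),4) for v in best))
for r in res:print(r)
plan((.471,.1265,.11),0,16,-1,p0=(.3737,.2493,.11),a0=89.66)
E
```

```text
(-30, 1110.0839, 0.001, 0.002)
(-27, 1128.0618, 0.001, 0.002)
(-24, 1137.6686, 0.001, 0.001)
(-21, 1156.8402, 0.001, 0.001)
(-18, 1165.7385, 0.001, 0.001)
(-15, 1173.7084, 0.001, 0.002)
(-12, 1181.0798, 0.001, 0.002)
(-9, 1184.3865, 0.001, 0.002)
(-6, 1182.5442, 0.001, 0.002)
(-3, 1184.2436, 0.001, 0.002)
(0, 1184.3272, 0.001, 0.002)
(3, 1171.8533, 0.001, 0.002)
(6, 1159.727, 0.0, 0.001)
(9, 1146.5975, 0.0, 0.001)
(12, 1135.7769, 0.001, 0.002)
(15, 1123.09, 0.001, 0.002)
(18, 1115.5722, 0.001, 0.002)
(21, 1101.9733, 0.001, 0.002)
(24, 1095.6717, 0.001, 0.002)
(27, 1100.0361, 0.001, 0.002)
[
{"travel":[-0.038,0.031,-0],"spin":0.125,"fingers":-1},
{"travel":[-0.035,0.034,-0],"spin":0.125,"fingers":-1},
{"travel":[-0.032,0.037,-0],"spin":0.125,"fingers":-1},
{"travel":[-0.028,0.04,-0],"spin":0.125,"fingers":-1},
{"travel":[-0.024,0.043,-0],"spin":0.125,"fingers":-1},
{"travel":[-0.019,0.045,-0],"spin":0.125,"fingers":-1},
{"travel":[-0.015,0.047,-0],"spin":0.125,"fingers":-1},
{"travel":[-0.01,0.048,-0],"spin":0.125,"fingers":-1},
{"travel":[-0.005,0.049,-0],"spin":0.125,"fingers":-1},
{"travel":[-0.001,0.049,-0],"spin":0.125,"fingers":-1},
{"travel":[0.004,0.049,-0],"spin":0.125,"fingers":-1},
{"travel":[0.009,0.048,-0],"spin":0.125,"fingers":-1},
{"travel":[0.013,0.047,-0],"spin":0.125,"fingers":-1},
{"travel":[0.018,0.046,-0],"spin":0.125,"fingers":-1},
{"travel":[0.022,0.044,-0],"spin":0.125,"fingers":-1},
{"travel":[0.027,0.041,-0],"spin":0.125,"fingers":-1}]
```

Call:
send_rows:
  deltas:
    - {"travel":[0,0,-0.03],"spin":0,"fingers":-1}
    - {"travel":[0,0,-0.1],"spin":0,"fingers":-1}
    - {"travel":[0,0,-0.15],"spin":0,"fingers":-1}
    - {"travel":[0,0,-0.15],"spin":0,"fingers":-1}
    - {"travel":[0,0,-0.07],"spin":0,"fingers":-1}

```text
time: 4.35
tcp_pos: [0.3739, 0.2495, 0.1116]
tcp_rot: [[0.006, 1.0, 0.003], [1.0, -0.006, 0.001], [0.001, 0.002, -1.0]]
ft_force: [0.5, 0.2, -1.5]
gripper_width: 0.134
gripper_force: 98.1
```

Call:
send_rows:
  deltas:
    - {"travel":[-0.038,0.031,0],"spin":0.125,"fingers":-1}
    - {"travel":[-0.035,0.034,0],"spin":0.125,"fingers":-1}
    - {"travel":[-0.032,0.037,0],"spin":0.125,"fingers":-1}
    - {"travel":[-0.028,0.04,0],"spin":0.125,"fingers":-1}
    - {"travel":[-0.024,0.043,0],"spin":0.125,"fingers":-1}
    - {"travel":[-0.019,0.045,0],"spin":0.125,"fingers":-1}
    - {"travel":[-0.015,0.047,0],"spin":0.125,"fingers":-1}
    - {"travel":[-0.01,0.048,0],"spin":0.125,"fingers":-1}
    - {"travel":[-0.005,0.049,0],"spin":0.125,"fingers":-1}
    - {"travel":[-0.001,0.049,0],"spin":0.125,"fingers":-1}
    - {"travel":[0.004,0.049,0],"spin":0.125,"fingers":-1}
    - {"travel":[0.009,0.048,0],"spin":0.125,"fingers":-1}
    - {"travel":[0.013,0.047,0],"spin":0.125,"fingers":-1}
    - {"travel":[0.018,0.046,0],"spin":0.125,"fingers":-1}
    - {"travel":[0.022,0.044,0],"spin":0.125,"fingers":-1}
    - {"travel":[0.027,0.041,0],"spin":0.125,"fingers":-1}
    - {"travel":[0,0,0.1],"spin":0,"fingers":-1}
    - {"travel":[0,0,0.05],"spin":0,"fingers":-1}
    - {"travel":[0,0,0],"spin":0,"fingers":-1}

```text
time: 6.72
tcp_pos: [0.4689, 0.1259, 0.0786]
tcp_rot: [[1.0, -0.005, -0.003], [-0.005, -1.0, -0.0], [-0.003, 0.0, -1.0]]
ft_force: [0.4, -0.3, -0.5]
gripper_width: 0.133
gripper_force: 98.1
```

Run:
```python
from h import *
np.set_printoptions(precision=4,suppress=True)
s=ctrl.observe();print(s["time"],s["tcp_pos"],yaw(s["tcp_rot"]),s["ft_force"],s["torque"])
a=np.array(ctrl.grab_frame("top"))[:,:,::-1];b=np.array(ctrl.grab_frame("scene"))[:,:,::-1]
cv2.imwrite("pics/t2.png",a);cv2.imwrite("pics/s2.png",b)
A=cv2.resize(a[128:208,325:425],None,fx=4,fy=4,interpolation=cv2.INTER_CUBIC)
B=cv2.resize(b[135:215,290:390],None,fx=4,fy=4,interpolation=cv2.INTER_CUBIC)
cv2.imwrite("pics/h1.png",np.hstack([A,B]))
```

```text
6.725 [0.4689 0.1259 0.0786] -0.3077679189133733 [ 0.4239 -0.2604 -0.5414] [-0.0154 -0.0231  0.0139]
```

View pics/h1.png

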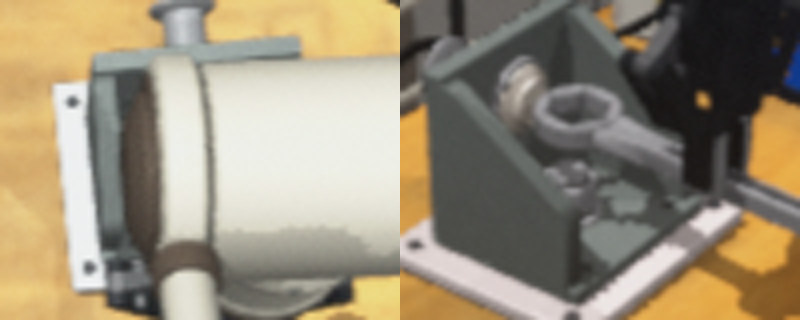

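```bash
cat > fit.py <<'E'
from h import *
def fit(img,cam,c0,z,shapes,sgn=0,R=.006):
    """shapes: list of (radius, n-gon or 0, yaw, dz)"""
    a=cv2.GaussianBlur(cv2.imread(img,0).astype(np.float32),(0,0),.7)
    gx=cv2.Sobel(a,5,1,0)/8;gy=cv2.Sobel(a,5,0,1)/8
    def score(dx,dy):
        s=0
        for r,n,w,dz in shapes:
            if n: 
                v=[(r*np.cos(np.radians(w+360/n*i)),r*np.sin(np.radians(w+360/n*i))) for i in range(n+1)]
                t=np.linspace(0,n,n*8+1)[:-1];q=np.c_[np.interp(t,range(n+1),[u[0] for u in v]),np.interp(t,range(n+1),[u[1] for u in v])]
            else:
                t=np.linspace(0,2*np.pi,49)[:-1];q=r*np.c_[np.cos(t),np.sin(t)]
            P=np.array([w2px(cam,(c0[0]+dx+u,c0[1]+dy+v,z+dz)) for u,v in q],np.float32)
            e=np.roll(P,-1,0)-np.roll(P,1,0);N=np.c_[-e[:,1],e[:,0]]/np.linalg.norm(e,axis=1)[:,None]
            N*=np.sign(((P-P.mean(0))*N).sum(1))[:,None]
            g=np.c_[cv2.remap(gx,P[:,:1].copy(),P[:,1:].copy(),1),cv2.remap(gy,P[:,:1].copy(),P[:,1:].copy(),1)]
            d=(g*N).sum(1); s+=np.clip(np.abs(d) if not sgn else sgn*d,0,25).mean()
        return s
    best=max((score(x,y),x,y) for x in np.arange(-R,R+1e-6,.001) for y in np.arange(-R,R+1e-6,.001))
    b=max((score(best[1]+x,best[2]+y),best[1]+x,best[2]+y) for x in np.arange(-.001,.0011,.00025) for y in np.arange(-.001,.0011,.00025))
    return round(b[0],2),np.round([c0[0]+b[1],c0[1]+b[2]],4)
E
python3 - <<'E'
from fit import *
print(px2w("scene",334.75,162.25,.0898))
ring=lambda w:[(.0235,0,0,0),(.01836,6,w,0)]
print("ring now scene",fit("pics/s2.png","scene",(.56,.126),.0898,ring(-.3)))
print("ring mat scene",fit("pics/s0.png","scene",(.3715,.342),.022,ring(90)))
print("ring mat top",fit("pics/t0.png","top",(.3734,.339),.022,ring(90)))
print("stud scene",fit("pics/s0.png","scene",(.5615,.127),.051,[(.01,0,0,0)],-1,.004))
print("stud top",fit("pics/t0.png","top",(.5644,.1257),.051,[(.01,0,0,0)],-1,.004))
# plate fit
E
```

```text
[0.55836478 0.12604735 0.0898    ]
ring now scene (np.float32(32.19), array([0.5612, 0.125 ]))
ring mat scene (np.float32(41.54), array([0.3752, 0.3413]))
ring mat top (np.float32(46.69), array([0.3746, 0.34  ]))
stud scene (np.float32(18.87), array([0.566 , 0.1278]))
stud top (np.float32(18.21), array([0.5689, 0.1257]))
```

Run:
```python
from fit import *
for cam,img,c0 in(("scene","pics/s0.png",(.564,.127)),("top","pics/t0.png",(.5645,.126))):
  for r in(.0075,.0085,.0095,.0105): print(cam,"stud r",r,fit(img,cam,c0,.051,[(r,0,0,0)],-1,.006))
  for r in(.014,.0145,.015): print(cam,"nutchamf r",r,fit(img,cam,c0,.045,[(r,0,0,0)],-1,.006))
  print(cam,"nut hex",fit(img,cam,c0,.042,[(.01732,6,-1,0)],-1,.006))
  print(cam,"mixed",fit(img,cam,c0,.045,[(.0145,0,0,0),(.0088,0,0,.006)],-1,.006))
```

```text
scene stud r 0.0075 (np.float32(19.69), array([0.5648, 0.128 ]))
scene stud r 0.0085 (np.float32(19.81), array([0.565 , 0.1278]))
scene stud r 0.0095 (np.float32(19.29), array([0.5658, 0.1275]))
scene stud r 0.0105 (np.float32(18.31), array([0.5665, 0.1275]))
scene nutchamf r 0.014 (np.float32(11.09), array([0.5685, 0.12  ]))
scene nutchamf r 0.0145 (np.float32(10.79), array([0.5652, 0.1255]))
scene nutchamf r 0.015 (np.float32(11.08), array([0.565 , 0.1262]))
scene nut hex (np.float32(11.2), array([0.5688, 0.1242]))
scene mixed (np.float32(29.99), array([0.5652, 0.127 ]))
top stud r 0.0075 (np.float32(15.02), array([0.567 , 0.1255]))
top stud r 0.0085 (np.float32(16.81), array([0.5675, 0.1252]))
top stud r 0.0095 (np.float32(17.9), array([0.568 , 0.1255]))
top stud r 0.0105 (np.float32(18.48), array([0.569, 0.126]))
top nutchamf r 0.014 (np.float32(21.02), array([0.5645, 0.1275]))
top nutchamf r 0.0145 (np.float32(21.84), array([0.5648, 0.1272]))
top nutchamf r 0.015 (np.float32(22.16), array([0.565 , 0.1272]))
top nut hex (np.float32(21.71), array([0.5662, 0.1268]))
top mixed (np.float32(36.3), array([0.5658, 0.1268]))
```

Call:
send_rows:
  deltas:
    - {"travel":[0.0215,-0.0145,0],"spin":0.016,"fingers":-1}
    - {"travel":[0,0,0.07],"spin":0,"fingers":-1}
    - {"travel":[0,0,0.07],"spin":0,"fingers":-1}
    - {"travel":[0,0,0.01],"spin":0,"fingers":-1}
    - {"travel":[0,0,0.01],"spin":0,"fingers":-1}
    - {"travel":[0,0,0.01],"spin":0,"fingers":-1}
    - {"travel":[0,0,0],"spin":0,"fingers":-1}

```text
time: 7.7
tcp_pos: [0.4747, 0.1287, 0.046]
tcp_rot: [[1.0, -0.018, 0.0], [-0.018, -1.0, 0.0], [0.0, -0.0, -1.0]]
ft_force: [-0.1, 0.6, -1.1]
gripper_width: 0.139
gripper_force: 98.1
```

```bash
cat >> h.py <<'E'
def st(nut=(.5652,.127)):
    s=ctrl.observe();p=s["tcp_pos"];F=s["ft_force"];r=p[:2]-np.array(nut)
    print("t%.2f"%s["time"],"p",np.round(p,4),"yaw %.2f"%yaw(s["tcp_rot"]),"F",np.round(F,1),"M",np.round(s["torque"],2),"nutM(tcp) %.2f"%(s["torque"][2]+r[0]*F[1]-r[1]*F[0]),"R2",np.round(s["tcp_rot"][:,2],3),"gw %.3f"%s["gripper_width"],"q6 %.2f"%s["joint_positions"][5])
E
python3 -c "from h import *;st()"
```

```text
t7.70 p [0.4747 0.1287 0.046 ] yaw -1.04 F [-0.1  0.6 -1.1] M [ 0.02 -0.01  0.01] nutM(tcp) -0.04 R2 [ 0.  0. -1.] gw 0.139 q6 1.61
```

Call:
send_rows:
  deltas:
    - {"travel":[0,0,0.01],"spin":0,"fingers":-1}
    - {"travel":[0,0,0.01],"spin":0,"fingers":-1}
    - {"travel":[0,0,0],"spin":0,"fingers":-1}

```text
time: 8.07
tcp_pos: [0.475, 0.1287, 0.0424]
tcp_rot: [[1.0, -0.018, 0.001], [-0.018, -1.0, -0.0], [0.001, -0.0, -1.0]]
ft_force: [-1.9, -0.2, 4.6]
gripper_width: 0.136
gripper_force: 98.8
```

```bash
python3 -c "from h import *;st()"
```

```text
t8.07 p [0.475  0.1287 0.0424] yaw -1.04 F [-1.9 -0.2  4.6] M [-0.07 -0.06 -0.01] nutM(tcp) 0.01 R2 [ 0.001 -0.    -1.   ] gw 0.136 q6 1.61
```

Call:
send_rows:
  deltas:
    - {"travel":[-0.006,0,0],"spin":0,"fingers":-1}
    - {"travel":[0,0,0.01],"spin":0,"fingers":-1}
    - {"travel":[0,0,0],"spin":0,"fingers":-1}

```text
time: 8.45
tcp_pos: [0.4736, 0.1288, 0.0398]
tcp_rot: [[1.0, -0.018, 0.001], [-0.018, -1.0, 0.0], [0.001, -0.0, -1.0]]
ft_force: [2.6, 0.7, -0.9]
gripper_width: 0.132
gripper_force: 98.2
```

```bash
python3 -c "from h import *;st()"
```

```text
t8.45 p [0.4736 0.1288 0.0398] yaw -1.04 F [ 2.6  0.7 -0.9] M [ 0.09 -0.42  0.07] nutM(tcp) 0.01 R2 [ 0.001  0.    -1.   ] gw 0.132 q6 1.61
```

Call:
send_rows:
  deltas:
    - {"travel":[0.002,0,0.012],"spin":0,"fingers":-1}
    - {"travel":[0,0,0.012],"spin":0,"fingers":-1}
    - {"travel":[0,0,0.01],"spin":0,"fingers":-1}
    - {"travel":[0,0,0],"spin":0,"fingers":-1}

```text
time: 8.95
tcp_pos: [0.4737, 0.1287, 0.033]
tcp_rot: [[1.0, -0.018, -0.0], [-0.018, -1.0, 0.0], [-0.0, -0.0, -1.0]]
ft_force: [2.0, 1.2, -0.4]
gripper_width: 0.139
gripper_force: 98.2
```

```bash
python3 -c "from h import *;st()"
```

```text
t8.95 p [0.4737 0.1287 0.033 ] yaw -1.04 F [ 2.   1.2 -0.4] M [ 0.13 -0.36  0.1 ] nutM(tcp) -0.01 R2 [-0.  0. -1.] gw 0.139 q6 1.61
```

Call:
send_rows:
  deltas:
    - {"travel":[0.0011,-0.0319,0],"spin":0.0889,"fingers":-1}
    - {"travel":[0.0011,-0.0319,0],"spin":0.0889,"fingers":-1}
    - {"travel":[0.0011,-0.0319,0],"spin":0.0889,"fingers":-1}
    - {"travel":[0.0011,-0.0319,0],"spin":0.0889,"fingers":-1}

```text
time: 9.45
tcp_pos: [0.4778, 0.1534, 0.0331]
tcp_rot: [[0.956, -0.294, -0.0], [-0.294, -0.956, -0.001], [0.0, 0.001, -1.0]]
ft_force: [1.6, -0.9, -1.6]
gripper_width: 0.137
gripper_force: 98.3
```

```bash
python3 -c "from h import *;st()"
```

```text
t9.45 p [0.4778 0.1534 0.0331] yaw -17.11 F [ 1.6 -0.9 -1.6] M [-0.31 -0.39  0.36] nutM(tcp) 0.40 R2 [-0.    -0.001 -1.   ] gw 0.137 q6 1.94
```

Call:
send_rows:
  deltas:
    - {"travel":[0.0011,-0.0307,0],"spin":0.0856,"fingers":-1}
    - {"travel":[0.0011,-0.0307,0],"spin":0.0856,"fingers":-1}
    - {"travel":[0.0011,-0.0307,0],"spin":0.0856,"fingers":-1}
    - {"travel":[0.0011,-0.0307,0],"spin":0.0856,"fingers":-1}

```text
time: 9.95
tcp_pos: [0.4878, 0.1756, 0.0329]
tcp_rot: [[0.843, -0.537, -0.001], [-0.537, -0.843, -0.001], [0.0, 0.002, -1.0]]
ft_force: [1.8, -1.3, -0.3]
gripper_width: 0.135
gripper_force: 98.3
```

```bash
python3 -c "from h import *;st()"
```

```text
t9.95 p [0.4878 0.1756 0.0329] yaw -32.51 F [ 1.8 -1.3 -0.3] M [-0.3  -0.23  0.4 ] nutM(tcp) 0.42 R2 [-0.001 -0.001 -1.   ] gw 0.135 q6 2.25
```

Call:
send_rows:
  deltas:
    - {"travel":[0.0014,0.0359,0],"spin":-0.1,"fingers":-1}
    - {"travel":[0.0014,0.0359,0],"spin":-0.1,"fingers":-1}
    - {"travel":[0,0,0],"spin":0,"fingers":-1}

```text
time: 10.32
tcp_pos: [0.4808, 0.1631, 0.0328]
tcp_rot: [[0.917, -0.399, -0.001], [-0.399, -0.917, -0.0], [-0.001, 0.001, -1.0]]
ft_force: [0.9, -0.4, -1.5]
gripper_width: 0.135
gripper_force: 98.1
```

```bash
python3 -c "from h import *;st()"
```

```text
t10.32 p [0.4808 0.1631 0.0328] yaw -23.53 F [ 0.9 -0.4 -1.5] M [ 0.09 -0.12  0.06] nutM(tcp) 0.06 R2 [-0.001 -0.    -1.   ] gw 0.135 q6 2.07
```

Call:
send_rows:
  deltas:
    - {"travel":[0,0,-0.05],"spin":0,"fingers":-1}
    - {"travel":[0,0,-0.11],"spin":0,"fingers":-1}
    - {"travel":[0.0017,0.0398,0],"spin":-0.1111,"fingers":-1}
    - {"travel":[0.0017,0.0398,0],"spin":-0.1111,"fingers":-1}
    - {"travel":[0.0017,0.0398,0],"spin":-0.1111,"fingers":-1}
    - {"travel":[0.0017,0.0398,0],"spin":-0.1111,"fingers":-1}
    - {"travel":[0.0017,0.0398,0],"spin":-0.1111,"fingers":-1}
    - {"travel":[0.0017,0.0398,0],"spin":-0.1111,"fingers":-1}
    - {"travel":[0.0017,0.0398,0],"spin":-0.1111,"fingers":-1}
    - {"travel":[0.0017,0.0398,0],"spin":-0.1111,"fingers":-1}
    - {"travel":[0.0017,0.0398,0],"spin":-0.1111,"fingers":-1}
    - {"travel":[0.0017,0.0398,0],"spin":-0.1111,"fingers":-1}
    - {"travel":[0.0017,0.0398,0],"spin":-0.1111,"fingers":-1}
    - {"travel":[0.0017,0.0398,0],"spin":-0.1111,"fingers":-1}
    - {"travel":[0,0,0.07],"spin":0,"fingers":-1}
    - {"travel":[0,0,0],"spin":0,"fingers":-1}

```text
time: 12.32
tcp_pos: [0.4897, 0.0731, 0.0494]
tcp_rot: [[0.804, 0.594, -0.004], [0.594, -0.804, 0.001], [-0.003, -0.003, -1.0]]
ft_force: [-0.7, 0.3, -2.2]
gripper_width: 0.138
gripper_force: 98.6
```

Run:
```python
from h import *
st();s=ctrl.observe();a=np.radians(yaw(s["tcp_rot"]));print("ring at",s["tcp_pos"][:2]+.0914*np.array([np.cos(a),np.sin(a)]))
```

```text
t12.32 p [0.4897 0.0731 0.0494] yaw 36.45 F [-0.7  0.3 -2.2] M [-0.04 -0.06 -0.  ] nutM(tcp) -0.06 R2 [-0.004  0.001 -1.   ] gw 0.138 q6 0.84
ring at [0.56319892 0.12740038]
```

Call:
send_rows:
  deltas:
    - {"travel":[0.0046,0.0072,0],"spin":0,"fingers":-1}
    - {"travel":[0,0,0.015],"spin":0,"fingers":-1}
    - {"travel":[0,0,0.01],"spin":0,"fingers":-1}
    - {"travel":[0,0,0],"spin":0,"fingers":-1}

```text
time: 12.82
tcp_pos: [0.493, 0.0721, 0.0459]
tcp_rot: [[0.803, 0.595, -0.0], [0.595, -0.803, 0.0], [-0.0, -0.0, -1.0]]
ft_force: [-0.3, 0.3, -2.6]
gripper_width: 0.137
gripper_force: 98.6
```

```bash
cat >> h.py <<'E'
def rg():
    st();s=ctrl.observe();a=np.radians(yaw(s["tcp_rot"]));print("ring at",np.round(s["tcp_pos"][:2]+.0914*np.array([np.cos(a),np.sin(a)]),4))
E
python3 -c "from h import *;rg()"
```

```text
t12.82 p [0.493  0.0721 0.0459] yaw 36.54 F [-0.3  0.3 -2.6] M [-0.02  0.01  0.07] nutM(tcp) 0.03 R2 [-0.  0. -1.] gw 0.137 q6 0.84
ring at [0.5664 0.1265]
```

Call:
send_rows:
  deltas:
    - {"travel":[-0.004,-0.006,0],"spin":0,"fingers":-1}
    - {"travel":[0,0,0.01],"spin":0,"fingers":-1}
    - {"travel":[0,0,0.01],"spin":0,"fingers":-1}
    - {"travel":[0,0,0.01],"spin":0,"fingers":-1}
    - {"travel":[0,0,0],"spin":0,"fingers":-1}

```text
time: 13.45
tcp_pos: [0.4917, 0.0725, 0.0398]
tcp_rot: [[0.803, 0.595, -0.001], [0.595, -0.803, 0.0], [-0.0, -0.0, -1.0]]
ft_force: [-1.0, 0.2, -1.3]
gripper_width: 0.135
gripper_force: 98.6
```

```bash
python3 -c "from h import *;rg()"
```

```text
t13.45 p [0.4917 0.0725 0.0398] yaw 36.54 F [-1.   0.2 -1.3] M [-0.01  0.02  0.04] nutM(tcp) -0.02 R2 [-0.001  0.    -1.   ] gw 0.135 q6 0.84
ring at [0.5651 0.127 ]
```

Call:
send_rows:
  deltas:
    - {"travel":[0,0,0.012],"spin":0,"fingers":-1}
    - {"travel":[0,0,0.012],"spin":0,"fingers":-1}
    - {"travel":[0,0,0.01],"spin":0,"fingers":-1}
    - {"travel":[0.0011,-0.0319,0],"spin":0.0889,"fingers":-1}
    - {"travel":[0.0011,-0.0319,0],"spin":0.0889,"fingers":-1}
    - {"travel":[0.0011,-0.0319,0],"spin":0.0889,"fingers":-1}
    - {"travel":[0.0011,-0.0319,0],"spin":0.0889,"fingers":-1}
    - {"travel":[0.0011,-0.0319,0],"spin":0.0889,"fingers":-1}

```text
time: 14.45
tcp_pos: [0.478, 0.1007, 0.0334]
tcp_rot: [[0.959, 0.284, 0.001], [0.284, -0.959, -0.001], [0.001, 0.001, -1.0]]
ft_force: [1.2, -1.2, -2.7]
gripper_width: 0.137
gripper_force: 98.6
```

```bash
python3 -c "from h import *;rg()"
```

```text
t14.45 p [0.478  0.1007 0.0334] yaw 16.47 F [ 1.2 -1.2 -2.7] M [-0.23 -0.16  0.29] nutM(tcp) 0.43 R2 [ 0.001 -0.001 -1.   ] gw 0.137 q6 1.24
ring at [0.5657 0.1267]
```

Seated and turning at 0.43 N m. Continue to about yaw −11.

Call:
send_rows:
  deltas:
    - {"travel":[0.0011,-0.0319,0],"spin":0.0889,"fingers":-1}
    - {"travel":[0.0011,-0.0319,0],"spin":0.0889,"fingers":-1}
    - {"travel":[0.0011,-0.0319,0],"spin":0.0889,"fingers":-1}
    - {"travel":[0.0011,-0.0319,0],"spin":0.0889,"fingers":-1}
    - {"travel":[0.0011,-0.0319,0],"spin":0.0889,"fingers":-1}
    - {"travel":[0.0011,-0.0319,0],"spin":0.0889,"fingers":-1}
    - {"travel":[0.0011,-0.0319,0],"spin":0.0889,"fingers":-1}

```text
time: 15.32
tcp_pos: [0.4757, 0.1449, 0.0332]
tcp_rot: [[0.98, -0.2, -0.0], [-0.2, -0.98, -0.001], [0.0, 0.001, -1.0]]
ft_force: [1.3, -1.7, -1.7]
gripper_width: 0.137
gripper_force: 98.6
```

```bash
python3 -c "from h import *;rg()"
```

```text
t15.32 p [0.4757 0.1449 0.0332] yaw -11.53 F [ 1.3 -1.7 -1.7] M [-0.28 -0.09  0.32] nutM(tcp) 0.45 R2 [-0.    -0.001 -1.   ] gw 0.137 q6 1.83
ring at [0.5653 0.1266]
```

Call:
send_rows:
  deltas:
    - {"travel":[0.0009,-0.0279,0],"spin":0.0778,"fingers":-1}
    - {"travel":[0.0009,-0.0279,0],"spin":0.0778,"fingers":-1}
    - {"travel":[0.0009,-0.0279,0],"spin":0.0778,"fingers":-1}

```text
time: 15.7
tcp_pos: [0.4804, 0.1609, 0.0331]
tcp_rot: [[0.927, -0.375, -0.0], [-0.375, -0.927, -0.001], [-0.0, 0.001, -1.0]]
ft_force: [0.1, -1.9, -1.6]
gripper_width: 0.138
gripper_force: 98.7
```

```bash
python3 -c "from h import *;rg()"
```

```text
t15.70 p [0.4804 0.1609 0.0331] yaw -22.02 F [ 0.1 -1.9 -1.6] M [-0.34  0.01  0.31] nutM(tcp) 0.46 R2 [-0.    -0.001 -1.   ] gw 0.138 q6 2.04
ring at [0.5651 0.1266]
```

Call:
send_rows:
  deltas:
    - {"travel":[0.0009,-0.0279,0],"spin":0.0778,"fingers":-1}
    - {"travel":[0.0009,-0.0279,0],"spin":0.0778,"fingers":-1}
    - {"travel":[0.0009,-0.0279,0],"spin":0.0778,"fingers":-1}

```text
time: 16.08
tcp_pos: [0.4877, 0.1755, 0.0329]
tcp_rot: [[0.844, -0.537, -0.001], [-0.537, -0.844, -0.002], [-0.0, 0.002, -1.0]]
ft_force: [-1.2, -2.4, -1.6]
gripper_width: 0.134
gripper_force: 98.8
```

```bash
python3 -c "from h import *;rg()"
```

```text
t16.07 p [0.4877 0.1755 0.0329] yaw -32.48 F [-1.2 -2.4 -1.6] M [-0.56  0.17  0.5 ] nutM(tcp) 0.74 R2 [-0.001 -0.002 -1.   ] gw 0.134 q6 2.25
ring at [0.5648 0.1264]
```

Call:
send_rows:
  deltas:
    - {"travel":[0.0014,0.0359,0],"spin":-0.1,"fingers":-1}
    - {"travel":[0.0014,0.0359,0],"spin":-0.1,"fingers":-1}
    - {"travel":[0,0,0],"spin":0,"fingers":-1}

```text
time: 16.45
tcp_pos: [0.4812, 0.1632, 0.0331]
tcp_rot: [[0.917, -0.399, -0.0], [-0.399, -0.917, 0.0], [-0.0, 0.0, -1.0]]
ft_force: [0.5, 0.1, -1.2]
gripper_width: 0.138
gripper_force: 98.6
```

```bash
python3 -c "from h import *;rg()"
```

```text
t16.45 p [0.4812 0.1632 0.0331] yaw -23.54 F [ 0.5  0.1 -1.2] M [ 0.03  0.02 -0.06] nutM(tcp) -0.09 R2 [-0.  0. -1.] gw 0.138 q6 2.07
ring at [0.565  0.1267]
```

Call:
send_rows:
  deltas:
    - {"travel":[0,0,-0.05],"spin":0,"fingers":-1}
    - {"travel":[0,0,-0.11],"spin":0,"fingers":-1}
    - {"travel":[0.0017,0.0398,0],"spin":-0.1111,"fingers":-1}
    - {"travel":[0.0017,0.0398,0],"spin":-0.1111,"fingers":-1}
    - {"travel":[0.0017,0.0398,0],"spin":-0.1111,"fingers":-1}
    - {"travel":[0.0017,0.0398,0],"spin":-0.1111,"fingers":-1}
    - {"travel":[0.0017,0.0398,0],"spin":-0.1111,"fingers":-1}
    - {"travel":[0.0017,0.0398,0],"spin":-0.1111,"fingers":-1}
    - {"travel":[0.0017,0.0398,0],"spin":-0.1111,"fingers":-1}
    - {"travel":[0.0017,0.0398,0],"spin":-0.1111,"fingers":-1}
    - {"travel":[0.0017,0.0398,0],"spin":-0.1111,"fingers":-1}
    - {"travel":[0.0017,0.0398,0],"spin":-0.1111,"fingers":-1}
    - {"travel":[0.0017,0.0398,0],"spin":-0.1111,"fingers":-1}
    - {"travel":[0.0017,0.0398,0],"spin":-0.1111,"fingers":-1}
    - {"travel":[0,0,0.07],"spin":0,"fingers":-1}
    - {"travel":[0,0,0],"spin":0,"fingers":-1}
    - {"travel":[0,0,0],"spin":0,"fingers":-1}

```text
time: 18.58
tcp_pos: [0.4914, 0.0729, 0.0511]
tcp_rot: [[0.804, 0.595, -0.001], [0.595, -0.804, 0.0], [-0.0, -0.0, -1.0]]
ft_force: [0.2, 0.6, -1.7]
gripper_width: 0.135
gripper_force: 98.6
```

```bash
python3 -c "from h import *;rg()"
```

```text
t18.57 p [0.4914 0.0729 0.0511] yaw 36.49 F [ 0.2  0.6 -1.7] M [ 0.   -0.08 -0.03] nutM(tcp) -0.06 R2 [-0.001  0.    -1.   ] gw 0.135 q6 0.84
ring at [0.5649 0.1273]
```

Call:
send_rows:
  deltas:
    - {"travel":[0,0,0.02],"spin":0,"fingers":-1}
    - {"travel":[0,0,0.01],"spin":0,"fingers":-1}
    - {"travel":[0,0,0.01],"spin":0,"fingers":-1}
    - {"travel":[0,0,0.01],"spin":0,"fingers":-1}
    - {"travel":[0,0,0],"spin":0,"fingers":-1}

```text
time: 19.2
tcp_pos: [0.4916, 0.0726, 0.0411]
tcp_rot: [[0.804, 0.595, -0.0], [0.595, -0.804, 0.0], [-0.0, -0.0, -1.0]]
ft_force: [-0.5, -0.8, -0.9]
gripper_width: 0.139
gripper_force: 98.6
```

```bash
python3 -c "from h import *;rg()"
```

```text
t19.20 p [0.4916 0.0726 0.0411] yaw 36.52 F [-0.5 -0.8 -0.9] M [ 0.    0.01 -0.04] nutM(tcp) -0.00 R2 [-0.  0. -1.] gw 0.139 q6 0.84
ring at [0.5651 0.127 ]
```

Call:
send_rows:
  deltas:
    - {"travel":[0,0,0.014],"spin":0,"fingers":-1}
    - {"travel":[0,0,0.014],"spin":0,"fingers":-1}
    - {"travel":[0,0,0.011],"spin":0,"fingers":-1}
    - {"travel":[0.0011,-0.0319,0],"spin":0.0889,"fingers":-1}
    - {"travel":[0.0011,-0.0319,0],"spin":0.0889,"fingers":-1}

```text
time: 19.82
tcp_pos: [0.4853, 0.0834, 0.0335]
tcp_rot: [[0.88, 0.476, 0.001], [0.476, -0.88, -0.0], [0.001, 0.001, -1.0]]
ft_force: [2.1, -2.2, -2.6]
gripper_width: 0.14
gripper_force: 98.6
```

```bash
python3 -c "from h import *;rg()"
```

```text
t19.82 p [0.4853 0.0834 0.0335] yaw 28.41 F [ 2.1 -2.2 -2.6] M [-0.5  -0.41  0.31] nutM(tcp) 0.58 R2 [ 0.001 -0.    -1.   ] gw 0.140 q6 1.00
ring at [0.5657 0.1269]
```

Call:
send_rows:
  deltas:
    - {"travel":[0.0003,-0.016,0],"spin":0.0444,"fingers":-1}
    - {"travel":[0.0003,-0.016,0],"spin":0.0444,"fingers":-1}

```text
time: 20.08
tcp_pos: [0.4829, 0.0883, 0.0337]
tcp_rot: [[0.909, 0.416, 0.002], [0.416, -0.909, -0.002], [0.001, 0.003, -1.0]]
ft_force: [2.7, -4.7, -2.7]
gripper_width: 0.137
gripper_force: 98.7
```

```bash
python3 -c "from h import *;rg()"
```

```text
t20.07 p [0.4829 0.0883 0.0337] yaw 24.58 F [ 2.7 -4.7 -2.7] M [-0.68 -0.28  0.55] nutM(tcp) 1.03 R2 [ 0.002 -0.002 -1.   ] gw 0.137 q6 1.08
ring at [0.566  0.1263]
```

Call:
send_rows:
  deltas:
    - {"travel":[0.0003,-0.016,0],"spin":0.0444,"fingers":-1}

```text
time: 20.2
tcp_pos: [0.4817, 0.091, 0.0337]
tcp_rot: [[0.923, 0.384, 0.002], [0.384, -0.923, -0.003], [0.001, 0.003, -1.0]]
ft_force: [1.8, -3.8, -2.7]
gripper_width: 0.138
gripper_force: 98.7
```

```bash
python3 -c "from h import *;rg()"
```

```text
t20.20 p [0.4817 0.091  0.0337] yaw 22.59 F [ 1.8 -3.8 -2.7] M [-0.8  -0.31  0.61] nutM(tcp) 1.00 R2 [ 0.002 -0.003 -1.   ] gw 0.138 q6 1.12
ring at [0.566  0.1261]
```

Call:
send_rows:
  deltas:
    - {"travel":[0.0003,-0.016,0],"spin":0.0444,"fingers":-1}

```text
time: 20.32
tcp_pos: [0.4805, 0.0938, 0.0337]
tcp_rot: [[0.936, 0.352, 0.002], [0.352, -0.936, -0.003], [0.001, 0.003, -1.0]]
ft_force: [2.9, -5.7, -1.9]
gripper_width: 0.138
gripper_force: 98.8
```

```bash
python3 -c "from h import *;rg()"
```

```text
t20.32 p [0.4805 0.0938 0.0337] yaw 20.60 F [ 2.9 -5.7 -1.9] M [-0.97 -0.21  0.57] nutM(tcp) 1.14 R2 [ 0.002 -0.003 -1.   ] gw 0.138 q6 1.16
ring at [0.566 0.126]
```

Call:
send_rows:
  deltas:
    - {"travel":[0.0004,-0.02,0],"spin":0.0556,"fingers":-1}

```text
time: 20.45
tcp_pos: [0.4792, 0.0974, 0.0337]
tcp_rot: [[0.95, 0.311, 0.002], [0.311, -0.95, -0.003], [0.001, 0.004, -1.0]]
ft_force: [3.3, -6.2, -2.9]
gripper_width: 0.134
gripper_force: 98.9
```

```bash
python3 -c "from h import *;rg()"
```

```text
t20.45 p [0.4792 0.0974 0.0337] yaw 18.10 F [ 3.3 -6.2 -2.9] M [-1.09 -0.22  0.71] nutM(tcp) 1.34 R2 [ 0.002 -0.003 -1.   ] gw 0.134 q6 1.21
ring at [0.566  0.1258]
```

Call:
send_rows:
  deltas:
    - {"travel":[0.0014,0.0359,0],"spin":-0.1,"fingers":-1}
    - {"travel":[0.0014,0.0359,0],"spin":-0.1,"fingers":-1}
    - {"travel":[0,0,0],"spin":0,"fingers":-1}

```text
time: 20.82
tcp_pos: [0.4841, 0.0856, 0.0335]
tcp_rot: [[0.891, 0.453, 0.001], [0.453, -0.891, 0.0], [0.001, -0.0, -1.0]]
ft_force: [1.6, 1.6, -2.2]
gripper_width: 0.138
gripper_force: 98.7
```

```bash
python3 -c "from h import *;rg()"
```

```text
t20.82 p [0.4841 0.0856 0.0335] yaw 26.96 F [ 1.6  1.6 -2.2] M [ 0.24 -0.2   0.15] nutM(tcp) 0.09 R2 [ 0.001  0.    -1.   ] gw 0.138 q6 1.03
ring at [0.5656 0.127 ]
```

Call:
send_rows:
  deltas:
    - {"travel":[0,0.012,0],"spin":-0.0333,"fingers":-1}
    - {"travel":[0,0,-0.04],"spin":0,"fingers":-1}
    - {"travel":[0,0,-0.04],"spin":0,"fingers":-1}
    - {"travel":[0,0,-0.1],"spin":0,"fingers":-1}
    - {"travel":[0,0,-0.15],"spin":0,"fingers":-1}
    - {"travel":[0,0,-0.15],"spin":0,"fingers":-1}
    - {"travel":[0,0,-0.05],"spin":0,"fingers":-1}
    - {"travel":[0,0,0],"spin":0,"fingers":-1}

```text
time: 21.82
tcp_pos: [0.4849, 0.0832, 0.1396]
tcp_rot: [[0.879, 0.478, 0.001], [0.478, -0.879, -0.0], [0.0, 0.001, -1.0]]
ft_force: [-0.3, 0.3, -0.7]
gripper_width: 0.132
gripper_force: 99.5
```

Run:
```python
from h import *
st();s=ctrl.observe();p=s["tcp_pos"].copy();plan((.3737,.2493,p[2]),89.66,16,-1)
```

```text
t21.82 p [0.4849 0.0832 0.1396] yaw 28.53 F [-0.3  0.3 -0.7] M [-0.01 -0.04  0.  ] nutM(tcp) -0.03 R2 [ 0.001 -0.    -1.   ] gw 0.132 q6 1.00
[
{"travel":[-0.006,-0.062,-0],"spin":-0.085,"fingers":-1},
{"travel":[-0.002,-0.062,-0],"spin":-0.085,"fingers":-1},
{"travel":[0.003,-0.062,-0],"spin":-0.085,"fingers":-1},
{"travel":[0.007,-0.062,-0],"spin":-0.085,"fingers":-1},
{"travel":[0.011,-0.062,-0],"spin":-0.085,"fingers":-1},
{"travel":[0.015,-0.061,-0],"spin":-0.085,"fingers":-1},
{"travel":[0.019,-0.06,-0],"spin":-0.085,"fingers":-1},
{"travel":[0.023,-0.058,-0],"spin":-0.085,"fingers":-1},
{"travel":[0.027,-0.056,-0],"spin":-0.085,"fingers":-1},
{"travel":[0.03,-0.055,-0],"spin":-0.085,"fingers":-1},
{"travel":[0.034,-0.052,-0],"spin":-0.085,"fingers":-1},
{"travel":[0.037,-0.05,-0],"spin":-0.085,"fingers":-1},
{"travel":[0.041,-0.047,-0],"spin":-0.085,"fingers":-1},
{"travel":[0.044,-0.045,-0],"spin":-0.085,"fingers":-1},
{"travel":[0.047,-0.042,-0],"spin":-0.085,"fingers":-1},
{"travel":[0.049,-0.038,-0],"spin":-0.085,"fingers":-1}]
```

Call:
send_rows:
  deltas:
    - {"travel":[-0.006,-0.062,0],"spin":-0.085,"fingers":-1}
    - {"travel":[-0.002,-0.062,0],"spin":-0.085,"fingers":-1}
    - {"travel":[0.003,-0.062,0],"spin":-0.085,"fingers":-1}
    - {"travel":[0.007,-0.062,0],"spin":-0.085,"fingers":-1}
    - {"travel":[0.011,-0.062,0],"spin":-0.085,"fingers":-1}
    - {"travel":[0.015,-0.061,0],"spin":-0.085,"fingers":-1}
    - {"travel":[0.019,-0.06,0],"spin":-0.085,"fingers":-1}
    - {"travel":[0.023,-0.058,0],"spin":-0.085,"fingers":-1}
    - {"travel":[0.027,-0.056,0],"spin":-0.085,"fingers":-1}
    - {"travel":[0.03,-0.055,0],"spin":-0.085,"fingers":-1}
    - {"travel":[0.034,-0.052,0],"spin":-0.085,"fingers":-1}
    - {"travel":[0.037,-0.05,0],"spin":-0.085,"fingers":-1}
    - {"travel":[0.041,-0.047,0],"spin":-0.085,"fingers":-1}
    - {"travel":[0.044,-0.045,0],"spin":-0.085,"fingers":-1}
    - {"travel":[0.047,-0.042,0],"spin":-0.085,"fingers":-1}
    - {"travel":[0.049,-0.038,0],"spin":-0.085,"fingers":-1}
    - {"travel":[0,0,0.2],"spin":0,"fingers":-1}
    - {"travel":[0,0,0.2],"spin":0,"fingers":-1}
    - {"travel":[0,0,0.1],"spin":0,"fingers":-1}
    - {"travel":[0,0,0],"spin":0,"fingers":-1}

```text
time: 24.32
tcp_pos: [0.3719, 0.2489, 0.0374]
tcp_rot: [[0.005, 1.0, -0.004], [1.0, -0.005, -0.001], [-0.001, -0.004, -1.0]]
ft_force: [0.3, 0.2, 0.5]
gripper_width: 0.127
gripper_force: 101.5
```

```bash
python3 -c "from h import *;st()"
```

```text
t24.32 p [0.3719 0.2489 0.0374] yaw 89.69 F [0.3 0.2 0.5] M [0.27 0.11 0.04] nutM(tcp) -0.05 R2 [-0.004 -0.001 -1.   ] gw 0.127 q6 0.32
```

Call:
send_rows:
  deltas:
    - {"travel":[0,0,0.06],"spin":0,"fingers":-1}
    - {"travel":[0,0,0.04],"spin":0,"fingers":-1}
    - {"travel":[0,0,0.025],"spin":0,"fingers":-1}
    - {"travel":[0,0,0.01],"spin":0,"fingers":-1}
    - {"travel":[0,0,0],"spin":0,"fingers":-1}

```text
time: 24.95
tcp_pos: [0.3734, 0.2494, 0.0128]
tcp_rot: [[0.004, 1.0, -0.001], [1.0, -0.004, -0.001], [-0.001, -0.001, -1.0]]
ft_force: [-0.9, -2.6, 5.4]
gripper_width: 0.133
gripper_force: 104.0
```

```bash
python3 -c "from h import *;st()"
```

```text
t24.95 p [0.3734 0.2494 0.0128] yaw 89.77 F [-0.9 -2.6  5.4] M [-0.19  0.35  0.14] nutM(tcp) 0.75 R2 [-0.001 -0.001 -1.   ] gw 0.133 q6 0.32
```

Call:
send_rows:
  deltas:
    - {"travel":[0,0,0.005],"spin":0,"fingers":-1}
    - {"travel":[0,0,0],"spin":0,"fingers":-0.5}
    - {"travel":[0,0,0],"spin":0,"fingers":0}
    - {"travel":[0,0,0],"spin":0,"fingers":0.3}
    - {"travel":[0,0,0],"spin":0,"fingers":0.3}
    - {"travel":[0,0,-0.05],"spin":0,"fingers":0.3}
    - {"travel":[0,0,-0.1],"spin":0,"fingers":0.3}
    - {"travel":[0,0,-0.2],"spin":0,"fingers":0.3}
    - {"travel":[0,0,-0.25],"spin":0,"fingers":0.3}
    - {"travel":[0,0,-0.2],"spin":0,"fingers":0.3}
    - {"travel":[-0.25,0,-0.1],"spin":0,"fingers":0.3}
    - {"travel":[-0.3,0,0],"spin":0,"fingers":0.3}
    - {"travel":[-0.3,0,0],"spin":0,"fingers":0.3}
    - {"travel":[-0.3,0,0],"spin":0,"fingers":0.3}
    - {"travel":[-0.3,0,0],"spin":0,"fingers":0.3}
    - {"travel":[-0.3,0,0],"spin":0,"fingers":0.3}
    - {"travel":[0,0,0],"spin":0,"fingers":0.3}

```text
time: 27.08
tcp_pos: [0.3718, -0.1042, 0.1925]
tcp_rot: [[0.012, 1.0, 0.001], [1.0, -0.012, -0.002], [-0.001, 0.001, -1.0]]
ft_force: [0.4, 1.0, 0.9]
gripper_width: 0.652
gripper_force: 0.0
```

Run:
```python
from h import *
st()
a=np.array(ctrl.grab_frame("top"))[:,:,::-1];b=np.array(ctrl.grab_frame("scene"))[:,:,::-1]
cv2.imwrite("pics/t3.png",a);cv2.imwrite("pics/s3.png",b)
cv2.imwrite("pics/end.png",np.vstack([cv2.resize(a[110:270,240:440],None,fx=1.8,fy=1.8),cv2.resize(b[130:320,220:457],(360,288))]))
```

```text
t27.07 p [ 0.3718 -0.1042  0.1925] yaw 89.30 F [0.4 1.  0.9] M [ 0.02 -0.02 -0.02] nutM(tcp) -0.12 R2 [ 0.001 -0.002 -1.   ] gw 0.652 q6 -0.58
```

View pics/end.png

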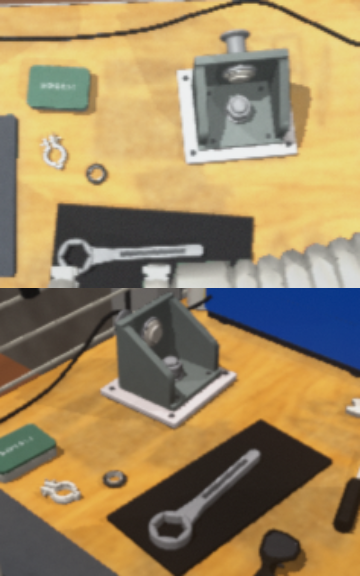

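The picture shows the spanner lying flat on the mat, with its ring at about (73,255) in the upper view. The tin, clamp and centring ring have not moved, and the arm is clear.

```bash
python3 -c "from bench import ctrl;print(ctrl.job_done())"
```

```text
the job is handed in; nothing more can be done
None
```

The nut is tightened to about 1.2–1.3 N m (last reading while turning 1.34, noisy by about 0.1), the spanner is back flat on the mat, nothing else was moved, and the job was handed in at about 27 s.

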